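# Comb the dowels into the grooved board

## Task

Take the rake by its handle from the cork pad and set its feet on the flat land at the right-hand end of the grooved board (right as seen from the robot), rake parallel to the grooves. Comb it across to the flat land at the left-hand end with its feet kept pressed on the board all the way with a few newtons, never 20, so that every dowel rolls into a groove and lies flat along it; then stand the rake upright back on its cork pad and let go. Touch the dowels with the rake only, and leave the other things on the bench where they are.

Things in the scene. Friction and masses are not known exactly. Their poses are not given: they have to be found in the camera images.
- bed: Dowel jig, fixed: plywood bed 216 x 276 x 12 mm and, on feet above it, a rigid pine board 196 (x) x 260 (y) mm, its flat top nominally 40 mm above the bench. Origin: centre of the bed's underside; x along the grooves, y across, z up. Seven grooves 14 wide, 12.2 deep, centred at y = -72, -48, ... 72 mm, run from x = -66 to 66. Flat rails (|x| 66 to 98) and lands (|y| 80 to 130) surround them.
- bed_start (a point): Centre of the land at the right-hand (-y) end, 108 mm from the board's middle, at nominal top height. The rake starts here, behind the dowels.
- bed_finish (a point): Centre of the land at the left-hand (+y) end, 108 mm from the middle, at nominal top height. The rake finishes here.
- bed_mid (a point): Middle of the board's top, at true height. But the board sits unevenly: it slopes rigidly about x by up to 0.035 rad either way. This slope is not reported in any pose (all poses here are of the bed), so the top at the lands is up to 3.8 mm higher or lower than nominal and has to be felt. Contact is hard: over 10 N per mm.
- rake: Wooden rake, about 250 g, rigid, standing on the pad. Origin: centre of its underside at foot level; x along it, z up. Bar 184 mm long (x), 18 thick, 28 to 44 mm up. At x = +-82 mm a foot 14 (x) x 30 (y) mm; between them nine tines 6 mm thick, 16.5 mm apart, slanting towards +y, tips at y = 12, 1.5 mm above the feet; comb towards its +y. Parallel to the grooves, feet on the rails, the tines clear dowels that lie in grooves.
- rake_grip (a point): Point in the rake's handle, 82 mm above its feet, on its centre line. The handle block is 44 (x) x 24 (y) mm, 44 to 104 mm above the feet; grip it across its 24 mm (y).
- pad: The rake's rest: a fixed flat cork pad 200 (x) x 70 (y) x 6 mm, square to the bench, origin at the centre of its underside. It lies left or right of the jig; a stack of plywood offcuts is on the other side.
- dowel_a: Loose beech dowel, 12 mm thick, 100 mm long, about 14 g, lying askew across the grooves; lies nearest the right-hand (-y) end. Its x axis is its length; it rolls, so its origin is of little use: see its centre.
- dowel_a_center (a point): Centre point of that dowel (on its axis at mid-length). Lying in a groove it is 31 to 37 mm above the bench, lying across the top 42 to 49 mm.
- dowel_b: Loose beech dowel, 12 mm thick, 100 mm long, about 14 g, lying askew across the grooves; second from the right-hand end. Its x axis is its length; it rolls, so its origin is of little use: see its centre.
- dowel_b_center (a point): Centre point of that dowel (on its axis at mid-length). Lying in a groove it is 31 to 37 mm above the bench, lying across the top 42 to 49 mm.
- dowel_c: Loose beech dowel, 12 mm thick, 100 mm long, about 14 g, lying askew across the grooves; third. Its x axis is its length; it rolls, so its origin is of little use: see its centre.
- dowel_c_center (a point): Centre point of that dowel (on its axis at mid-length). Lying in a groove it is 31 to 37 mm above the bench, lying across the top 42 to 49 mm.
- dowel_d: Loose beech dowel, 12 mm thick, 100 mm long, about 14 g, lying askew across the grooves; fourth, nearest the left-hand (+y) end. Its x axis is its length; it rolls, so its origin is of little use: see its centre.
- dowel_d_center (a point): Centre point of that dowel (on its axis at mid-length). Lying in a groove it is 31 to 37 mm above the bench, lying across the top 42 to 49 mm.
- tape: Roll of tan tape, 90 mm across, 24 high, on the far part of the bench. A bystander.
- sander: Cork sanding block 100 x 55 x 24 mm, loose, between the robot and the jig. A bystander.
- glue: White glue bottle, 54 mm across, 150 high, beyond the jig. A bystander.
- mallet: Hammer lying beyond the jig. A bystander.
- driver: Screwdriver lying in front of the jig, on the left. A bystander.
- tin: Red tin 64 mm across, 75 high, far right. A bystander.
Not all that is in view belongs to the job. Of the things that look like the pad, the larger one is meant.

How it is judged (in metres and radians):
On the way, in this order (a step that is already met when the one before it is completed fails the run):
1. the rake's feet are pressed (over 1 N) on the land at the right-hand end, rake parallel to the grooves (contact force between rake and bed above 1 N and angle between the x axis of rake and the x axis of bed, either way round below 0.12 rad and y of rake in the frame of bed between -0.125 and -0.085 m), for 0.2 s.
2. combing, the rake is pressed on the board (over 1 N) a third of the way across (contact force between rake and bed above 1 N and angle between the x axis of rake and the x axis of bed, either way round below 0.12 rad and y of rake in the frame of bed between -0.055 and -0.015 m), for 0.15 s.
3. the rake is pressed on the board (over 1 N) two thirds of the way across (contact force between rake and bed above 1 N and angle between the x axis of rake and the x axis of bed, either way round below 0.12 rad and y of rake in the frame of bed between 0.015 and 0.055 m), for 0.15 s.
4. the rake is pressed (over 1 N) on the land at the left-hand end and every dowel lies in a groove (contact force between rake and bed above 1 N and angle between the x axis of rake and the x axis of bed, either way round below 0.12 rad and y of rake in the frame of bed between 0.085 and 0.13 m and z of dowel_a_center in the frame of bed between 0.026 and 0.039 m and angle between the x axis of each of dowel_a, dowel_b, dowel_c, dowel_d and the x axis of bed, either way round below 0.08 rad and y of dowel_a_center in the frame of bed between -0.085 and 0.085 m and x of dowel_a_center in the frame of bed between -0.03 and 0.03 m and z of dowel_b_center in the frame of bed between 0.026 and 0.039 m and y of dowel_b_center in the frame of bed between -0.085 and 0.085 m and x of dowel_b_center in the frame of bed between -0.03 and 0.03 m and z of dowel_c_center in the frame of bed between 0.026 and 0.039 m and y of dowel_c_center in the frame of bed between -0.085 and 0.085 m and x of dowel_c_center in the frame of bed between -0.03 and 0.03 m and z of dowel_d_center in the frame of bed between 0.026 and 0.039 m and y of dowel_d_center in the frame of bed between -0.085 and 0.085 m and x of dowel_d_center in the frame of bed between -0.03 and 0.03 m), for 0.2 s.
At the end, for the whole second after the job is handed in: Each dowel is at rest down in a groove (centre 26 to 39 mm above the bench, within 0.08 rad of the grooves and 30 mm of mid-groove); the rake stands released and still on the cork pad, within 0.06 rad of upright, 30 mm of its centre lengthwise, 22 mm across, 0.25 rad of its direction (z of dowel_a_center in the frame of bed between 0.026 and 0.039 m and angle between the x axis of each of dowel_a, dowel_b, dowel_c, dowel_d and the x axis of bed, either way round below 0.08 rad and y of dowel_a_center in the frame of bed between -0.085 and 0.085 m and x of dowel_a_center in the frame of bed between -0.03 and 0.03 m and z of dowel_b_center in the frame of bed between 0.026 and 0.039 m and y of dowel_b_center in the frame of bed between -0.085 and 0.085 m and x of dowel_b_center in the frame of bed between -0.03 and 0.03 m and z of dowel_c_center in the frame of bed between 0.026 and 0.039 m and y of dowel_c_center in the frame of bed between -0.085 and 0.085 m and x of dowel_c_center in the frame of bed between -0.03 and 0.03 m and z of dowel_d_center in the frame of bed between 0.026 and 0.039 m and y of dowel_d_center in the frame of bed between -0.085 and 0.085 m and x of dowel_d_center in the frame of bed between -0.03 and 0.03 m and x of rake in the frame of pad between -0.03 and 0.03 m and y of rake in the frame of pad between -0.022 and 0.022 m and z of rake in the frame of pad between 0.003 and 0.009 m and angle between rake's own z axis and vertical below 0.06 rad and angle between the x axis of rake and the x axis of pad, either way round below 0.25 rad and linear speed of rake below 0.01 m/s and linear speed of each of dowel_a, dowel_b, dowel_c, dowel_d below 0.02 m/s); the robot touches nothing.
It fails at once if the rake bears on the board with more than 20 N (contact force between rake and bed above 20 N).
It fails at once if the robot touches a dowel (contact force between any of the fingers, the arm and dowel_a above 0.3 N or contact force between any of the fingers, the arm and dowel_b above 0.3 N or contact force between any of the fingers, the arm and dowel_c above 0.3 N or contact force between any of the fingers, the arm and dowel_d above 0.3 N).
It fails at once if the robot leans on the board (contact force between any of the fingers, the arm and bed above 3 N).
It fails at once if a bystander is moved more than 20 mm (distance of any of tape, sander, glue, mallet, driver, tin from where it was at the start of the episode above 0.02 m).
It also fails if it takes over 72 s, if anything falls off the work surface, if the arm or the gripper's body presses on something with over 40 N, if the wrist force passes 120 N, or if a joint passes its speed limit or range.

## Robot

A 6-joint arm with a two-finger parallel gripper is mounted at the origin on the work surface. World frame = base frame: x ahead of the robot, y to its left, z up, the work surface at z = 0. Lengths are in m, angles in degrees, forces in N, time in s.
With the tool pointing down it reaches from about 0.4 to 0.825 m from the base axis. Payload 7 kg.
Tool frame: the origin (TCP) lies at the very end of the fingers, on their centre line; the grasp point (between the pads) lies 19 mm behind it (ctrl.grip_point_offset is the distance from the TCP to the grasp point, in m); x points along the fingers, z is the direction in which the jaws open and shut, and the axes are right-handed (so a half turn about x gives the same grasp; the last joint's range is limited). The gripper opens to 88 mm and grips with 3 to 60 N. Pads are 19 mm wide; open, the fingers measure 130 mm over their backs; the gripper's body (78 mm by 193 mm) begins 47 mm behind the grasp point.
Start: joints at [92.939, 20.546, 0.682, 0, -70.136, -16.507], TCP at [0.158, 0.656, 0.227] pointing down, gripper open.
Joint ranges: [-176.03, 176.03], [-82.01, 121.73], [-58.28, 71.71], [-173.87, 95.51], [-174.79, -0.11], [-173.66, 173.66]. Speed limits (degrees/s): [136.94, 136.94, 172.46, 180, 180, 180].

## Interface

Orientations are given as [roll, pitch, yaw] about the fixed x, y, z axes, in that order (R = Rz(yaw) Ry(pitch) Rx(roll)).
In Python, from plant import get_obs, snapshot, calibration, close_job, ctrl gives the robot as it stands.
- The arm moves only by the tool move_arm, never from a script. Its argument "commands" is a list that holds one entry, the list of rows, each a list of 4 numbers: the shift along the tool's x, y, z in cm, then the turn about the tool's x in rad. In form: [[[dx, dy, dz, spin], ...]]. A call has 1 to 8 rows; each row shifts and turns the commanded pose from where the row before left it, along the tool's axes as they then stand; what a row does not reach is not made up. A row lasts 1/10 s, in which the tool goes at most 50 mm and 8.59 degrees, less where a joint would pass 70% of its speed; a pose out of reach is approached as far as the arm can. A call with a gripper value outside its range is refused whole. "jaw" is the finger opening in cm, from 0 to 8.76, set as the call begins (left out, the last holds). The fingers move at their own pace and stop on an object; the grip force is fixed at half the most. Time passes only in rows, so rows that do not move let the fingers close. It gives the time, the measured TCP pose, the force and the opening at its end, in the units of the state.
- get_obs(): the state, without advancing time (a new reading comes with each control period).
- snapshot(name): name is "scene" or "top" or "wrist"; returns (picture, depth): 384x512x3 uint8, red, green, blue; 384x512 float32, m along the optical axis (not along the pixel's ray), 0 where there is no reading.
- calibration(name): a dict with "mtx" (3x3 intrinsics, pixels), "T" (4x4, takes a point from camera to world coordinates); the wrist camera has in their place "tool_from_camera" (4x4, takes a point from camera to tool coordinates, whose origin is the TCP and whose axes are the tool frame's). Camera axes: x right, y up, looking along -z (the intrinsics and any distortion apply to the point x, -y, -z); pixel columns grow to the right and rows downward; lengths in m; the calibration is good to about 2 mm. The wrist camera is an equidistant fisheye: a pixel r from the principal point sees the ray r / f radians off the axis. A picture is of the moment at which its call begins: read the wrist's pose just before it. calibration takes no time and is no camera call.
- close_job(): hands the job in, once; it reports no verdict.
The state is a dict: "clock": time; "joint_pos": joint angles; "qvel": joint speeds; "tau": joint torques, N m; "tool_pos": TCP position; "orientation": TCP orientation; "force": force on the tool from outside, world axes, zero at the start; "moment": the same for the moment, N m; "opening": finger opening in m.
Only numpy, scipy, OpenCV 4.12 (cv2) and the standard library are available. Lean on these libraries where they do the work, as an engineer would, in place of code of your own. Each camera call takes 0.05 s, during which the arm holds its last target. There are 200 camera calls.

## Working session

There is one attempt and no reset: what is moved stays moved. The work goes in short steps, Python scripts to look and compute and a tool call to move; the robot and the scene stay as the last step left them, time stands still between calls to the robot, and variables do not carry over. Pictures are saved under pics/ and viewed, about 8 in all and at most 12, crops included, and the job is handed in when it is done.

Besides the shell and the picture viewer there is one more tool, called after "Call:" as name(argument=value, ...) on one line, values as JSON. move_arm: Moves the arm, as the interface text tells. Its arguments: {"type":"object","properties":{"commands":{"type":"array"},"jaw":{"type":"number"}},"required":["commands"]}

```bash
mkdir -p pics; ls; python3 - <<'E'
from plant import *
import cv2,numpy as np
print(get_obs())
for n in("scene","top"):
    p,d=snapshot(n); c=calibration(n); print(n,c)
    cv2.imwrite(f"pics/{n}0.png",p[:,:,::-1]); np.save(f"{n}0.npy",d)
print(calibration("wrist"))
E
```

```text
pics
{'clock': 0.0, 'joint_pos': array([ 9.29409675e+01,  2.05918549e+01,  6.33654456e-01, -2.09341971e-02,
       -7.01361303e+01, -1.65081158e+01]), 'qvel': array([0.04945317, 0.08428745, 0.05080387, 0.03268722, 0.04327908,
       0.10434577]), 'tau': array([ 1.17076328e-03, -5.82722104e+01,  2.93057531e+01,  6.99724495e+00,
        7.05740356e-03, -1.55809826e-04]), 'tool_pos': array([0.15823745, 0.6556809 , 0.22561449]), 'orientation': array([  4.72560366,  89.90363761, -98.84867398]), 'force': array([0.03054654, 0.55795371, 0.19381557]), 'moment': array([-0.00186275, -0.0666134 , -0.0386478 ]), 'opening': 0.08785674679570556}
scene {'mtx': array([[422.96980202,   0.        , 256.83841611],
       [  0.        , 422.96980202, 190.88595413],
       [  0.        ,   0.        ,   1.        ]]), 'T': array([[-0.79226338, -0.45590211,  0.40555148,  0.96038684],
       [ 0.60990796, -0.61150301,  0.50405987,  0.52536848],
       [ 0.01819399,  0.64669725,  0.76252976,  0.90689766],
       [ 0.        ,  0.        ,  0.        ,  1.        ]])}
top {'mtx': array([[435.40331655,   0.   
[... 297 characters left out ...]
2],
       [-1.57045262e-02,  1.81516580e-01,  9.83262477e-01,
         1.08042922e+00],
       [ 0.00000000e+00,  0.00000000e+00,  0.00000000e+00,
         1.00000000e+00]])}
{'mtx': array([[297.31863964,   0.        , 256.01087577],
       [  0.        , 297.31863964, 188.3693566 ],
       [  0.        ,   0.        ,   1.        ]]), 'tool_from_camera': array([[-8.34848037e-04,  2.98812489e-01, -9.54311479e-01,
        -1.57966808e-01],
       [-3.20554307e-04,  9.54311683e-01,  2.98812833e-01,
         8.14039698e-02],
       [ 9.99999600e-01,  5.55371961e-04, -7.00919605e-04,
        -6.40287790e-04],
       [ 0.00000000e+00,  0.00000000e+00,  0.00000000e+00,
         1.00000000e+00]])}
```

```bash
python3 - <<'E'
import cv2,numpy as np
a=cv2.imread("pics/top0.png");
cv2.imwrite("pics/top0b.png",cv2.resize(a,(800,600),interpolation=cv2.INTER_CUBIC))
E
```

```text
(no output)
```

View pics/top0b.png

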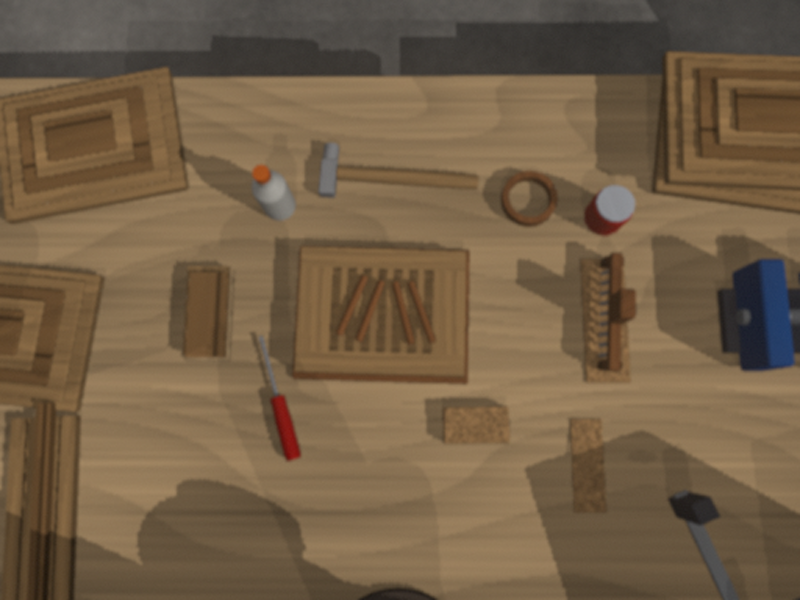

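View pics/scene0.png

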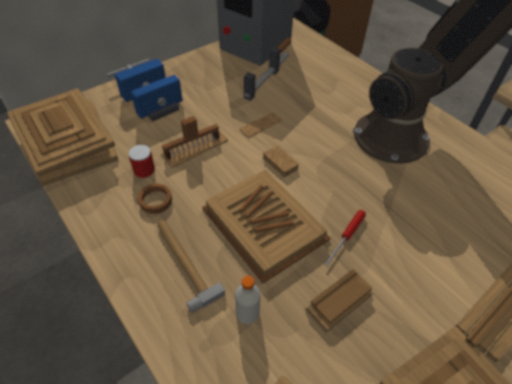

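The top view (800 px wide) shows the board at about (383,314) with four askew dowels. The rake stands on a cork strip at (607,318), with its tines towards the board (+y). A second, smaller cork strip lies at (588,465). The one under the rake is the larger, so it should be the pad. I'll check this with metric measurements and one crop.

```bash
cat > h.py <<'E'
import numpy as np, cv2
from plant import *
def cloud(n,d):
    c=calibration(n);K=c["mtx"];v,u=np.mgrid[:384,:512]
    p=np.stack([(u-K[0,2])/K[0,0]*d,-(v-K[1,2])/K[1,1]*d,-d],-1)
    return p@c["T"][:3,:3].T+c["T"][:3,3]
def rect(P,nm):
    r=cv2.minAreaRect(P[:,:2].astype(np.float32)*1000)
    print(nm,len(P),"c",np.round(r[0],1),"size",np.round(r[1],1),"ang",round(r[2],2),"z",np.round(np.percentile(P[:,2]*1000,[5,50,95]),1))
def proj(n,P):
    c=calibration(n);K=c["mtx"];q=(np.atleast_2d(P)-c["T"][:3,3])@c["T"][:3,:3]
    return np.stack([K[0,2]+K[0,0]*q[:,0]/-q[:,2],K[1,2]-K[1,1]*q[:,1]/-q[:,2]],-1)
E
python3 - <<'E'
from h import *
d=np.load("top0.npy");W=cloud("top",d);s=512/800
def roi(x0,y0,x1,y1): return W[int(y0*s):int(y1*s),int(x0*s):int(x1*s)].reshape(-1,3)
t=roi(500,400,560,500); print("bench z",np.median(t[:,2])*1000)
B=roi(280,235,485,395); T=B[(B[:,2]>.033)&(B[:,2]<.046)]
rect(T,"boardtop"); rect(B[B[:,2]>.005],"bed")
b=np.median(B[:,1])
r=cv2.minAreaRect(T[:,:2].astype(np.float32)); c=np.array(r[0])
L=T[(abs(abs(T[:,1]-c[1])-.108)<.017)&(abs(T[:,0]-c[0])<.09)]
A=np.c_[L[:,:2]-c,np.ones(len(L))];print("plane",np.linalg.lstsq(A,L[:,2],rcond=None)[0], len(L))
for sg in(-1,1):
    q=L[(L[:,1]-c[1])*sg>0];print(sg,np.median(q[:,2]),q[:,2].std())
R=roi(570,235,645,395)
for a,b,n in((.098,.125,"handle"),(.042,.06,"bar"),(.003,.009,"pad")):
    rect(R[(R[:,2]>a)&(R[:,2]<b)],n)
S=roi(560,410,615,520);rect(S[S[:,2]>.003],"small cork")
print("handle px",proj("scene",[.5,-.3,.1]))
p=cv2.imread("pics/top0.png")[150:330,280:420]
cv2.imwrite("pics/c1.png",cv2.resize(p,None,fx=3.3,fy=3.3,interpolation=cv2.INTER_CUBIC))
E
```

```text
bench z 0.9656961148557519
boardtop 6117 c [533.5  27.5] size [260.4 197.5] ang 88.43 z [37.  40.8 44.4]
bed 9568 c [506.5  30.9] size [327.2 312.6] ang 89.91 z [12.5 40.  51.2]
plane [-0.00022846  0.01305995  0.04076615] 1997
-1 0.0393780883757755 0.0018673365480436038
1 0.04227405052265021 0.0018605761745289714
handle 226 c [ 530.8 -330.7] size [22.9 44.2] ang 89.07 z [ 99.8 109.5 113.1]
bar 473 c [ 531.  -330.9] size [ 21.6 184.2] ang 85.88 z [44.4 50.2 54.4]
pad 1450 c [ 535.3 -330.1] size [118.2 260.2] ang 87.37 z [3.2 5.9 8.6]
small cork 1182 c [ 299.1 -175.5] size [161.5 311.5] ang 0.18 z [3.2 5.  8.3]
handle px [[203.59277303 123.93881983]]
```

View pics/c1.png

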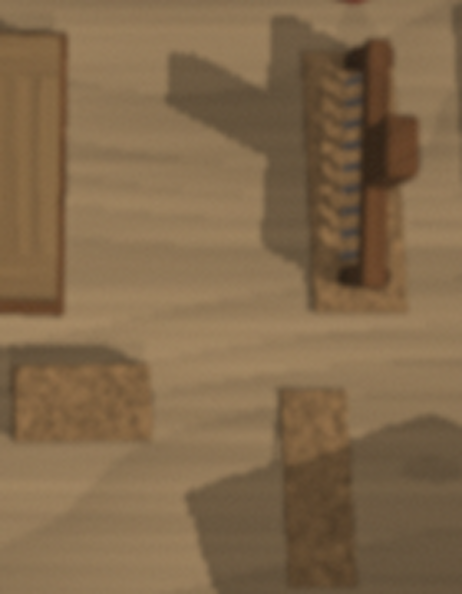

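The crop shows the rake standing on the strip at crop (358,180). That strip is clearly longer and wider than the empty one at (317,485), so it is the pad. Next I need directions and the pad centre.

```bash
python3 - <<'E'
from h import *
d=np.load("top0.npy");W=cloud("top",d);s=512/800
c=calibration("top")
def at(u,v,z):  # pixel -> world at height z
    K=c["mtx"];r=c["T"][:3,:3]@np.array([(u-K[0,2])/K[0,0],-(v-K[1,2])/K[1,1],-1.]);o=c["T"][:3,3]
    return o+r*(z-o[2])/r[2]
def cr(u,v,z): return at(280+(u+.5)/3.3-.5,150+(v+.5)/3.3-.5,z)
# pad corners in crop
pc=np.array([cr(303,50,.006),cr(315,311,.006),cr(408,311,.006)])
print("pad corners\n",np.round(pc*1000,1),"len",np.linalg.norm(pc[0]-pc[1]),"wid",np.linalg.norm(pc[1]-pc[2]),"centre",(pc[0]+pc[2])/2, "ang",np.degrees(np.arctan2(*(pc[0]-pc[1])[[1,0]])))
sc=np.array([cr(278,388,.003),cr(288,588,.003),cr(357,588,.003)]);print("small",np.linalg.norm(sc[0]-sc[1]),np.linalg.norm(sc[1]-sc[2]))
def ang(P):
    q=P[:,:2]-P[:,:2].mean(0);w,v=np.linalg.eigh(q.T@q);v=v[:,1];return np.degrees(np.arctan2(v[1],v[0]))
def roi(x0,y0,x1,y1): return W[int(y0*s):int(y1*s),int(x0*s):int(x1*s)].reshape(-1,3)
R=roi(570,235,645,395)
for a,b in((.042,.06),(.046,.058)):
    m=R[(R[:,2]>a)&(R[:,2]<b)];print("bar",ang(m),m.mean(0))
h=R[R[:,2]>.1];print("handle",ang(h),h.mean(0),np.percentile(h,[2,98],axis=0))
# bar edges in crop at z top .050: left top, left bottom
for p in((366,42),(390,42),(361,285),(386,287)): print("barc",np.round(cr(*p,.050)*1000,1))
# board corners (800px)
bc=np.array([at(u*s,v*s,.04) for u,v in((301,247),(469,250),(468,377),(295,374))]);print(np.round(bc*1000,1))
D=roi(325,260,440,355);D=D[D[:,2]>.046]
import scipy.cluster.hierarchy as H
lab=H.fclusterdata(D[:,:2],.006,criterion="distance",method="single")
for l in set(lab):
    q=D[lab==l]
    if len(q)>15: print("dowel",len(q),np.round(q.mean(0)*1000),ang(q))
# groove direction: colour edges of top0
E
```

```text
pad corners
 [[ 623.2 -293.5    6. ]
 [ 423.9 -293.3    6. ]
 [ 424.  -361.9    6. ]] len 0.1992858163955955 wid 0.06861311370546506 centre [ 0.52361071 -0.32771083  0.006     ] ang -0.08010066348430757
small 0.14180996764494141 0.04938558837401126
bar 175.50906040252056 [ 0.52715292 -0.33000802  0.05009835]
bar 175.48013083990162 [ 0.52764099 -0.33071826  0.05045612]
handle 120.38872986995995 [ 0.51737641 -0.3086584   0.1772771 ] [[ 0.35010414 -0.34190828  0.10314817]
 [ 0.55225772 -0.01953793  1.08042922]]
barc [ 618.  -328.8   50. ]
barc [ 618.  -346.3   50. ]
barc [ 439.4 -315.6   50. ]
barc [ 438.  -333.3   50. ]
[[ 632.6  154.9   40. ]
 [ 627.1 -110.6   40. ]
 [ 427.6 -105.8   40. ]
 [ 432.   158.4   40. ]]
dowel 19 [ 350.  -20. 1080.] 178.21008939175394
dowel 200 [530.  45.  52.] 159.77866016277733
dowel 196 [527.  -6.  51.] -165.065966198001
dowel 193 [529. -34.  51.] -159.79175456372485
dowel 201 [539.  73.  52.] 156.97648986258994
```

```bash
cat >> h.py <<'E'
from scipy.spatial.transform import Rotation as Ro
def pose():
    o=get_obs();R=Ro.from_euler("xyz",o["orientation"],degrees=True).as_matrix();return np.array(o["tool_pos"]),R,o
def go(x,y,z,jaw=None,p=None):
    P,R,o=pose(); P=P if p is None else np.array(p); t=R.T@(np.array([x,y,z])-P)*100
    a=np.degrees(np.arctan2(R[1,2],R[0,2]))
    print("shift cm",np.round(t,2),"len",round(np.linalg.norm(t),2),"jaw ang",round(a,2),
      "spin rad" ,None if jaw is None else round(-np.radians((jaw-a+90)%180-90),4),"tiltx",np.round(R[:,0],4))
E
python3 - <<'E'
from h import *
P,R,o=pose();print(R.round(3))
go(.48,.45,.25,-94.3); go(.53,-.331,.25,-94.3,[.48,.45,.25])
E
```

```text
[[-0.     0.972 -0.235]
 [-0.001 -0.235 -0.972]
 [-1.     0.     0.001]]
shift cm [-2.4  36.1  12.45] len 38.27 jaw ang -103.57 spin rad -0.1618 tiltx [-2.0e-04 -1.5e-03 -1.0e+00]
shift cm [ 0.11 23.19 74.75] len 78.26 jaw ang -103.57 spin rad -0.1618 tiltx [-2.0e-04 -1.5e-03 -1.0e+00]
```

Call:
move_arm(commands=[[[-0.3,4.5,1.55,0],[-0.3,4.5,1.55,0],[-0.3,4.5,1.55,0],[-0.3,4.5,1.55,0],[-0.3,4.5,1.55,0],[-0.3,4.5,1.55,0],[-0.3,4.5,1.55,0],[-0.3,4.5,1.55,0]]], jaw=8.7)

```text
clock: 0.9
tool_pos: [0.4805, 0.4497, 0.2504]
orientation: [-36.8, 90.0, -140.3]
force: [-0.4, 0.9, -0.0]
opening: 0.0871
```

Call:
move_arm(commands=[[[0,1.45,4.67,-0.02],[0,1.45,4.67,-0.02],[0,1.45,4.67,-0.02],[0,1.45,4.67,-0.02],[0,1.45,4.67,-0.02],[0,1.45,4.67,-0.02],[0,1.45,4.67,-0.02],[0,1.45,4.67,-0.02]]])

```text
clock: 1.7
tool_pos: [0.5312, 0.062, 0.2506]
orientation: [172.3, 90.0, 77.9]
force: [2.1, 0.2, 0.3]
opening: 0.0873
```

```bash
python3 - <<'E'
from h import *
P,R,o=pose();print(P,o["clock"],o["joint_pos"].round(1))
go(.53,-.331,.2,-94.3)
E
```

```text
[0.53120042 0.0619535  0.25061065] 1.7 [ 27.7   6.4 -14.8  -0.  -68.8  58. ]
shift cm [ 5.05  2.85 39.19] len 39.62 jaw ang -94.33 spin rad -0.0005 tiltx [ 0.e+00  2.e-04 -1.e+00]
```

```bash
cat >> h.py <<'E'
def wsnap():
    P,R,o=pose();p,d=snapshot("wrist");c=calibration("wrist");K=c["mtx"]
    T=np.eye(4);T[:3,:3]=R;T[:3,3]=P;T=T@c["tool_from_camera"]
    v,u=np.mgrid[:384,:512];a=(u-K[0,2])/K[0,0];b=(v-K[1,2])/K[1,1];r=np.hypot(a,b)+1e-9
    s=np.tan(np.minimum(r,1.5))/r
    ray=np.stack([a*s,-b*s,-np.ones_like(a)],-1)   # per unit optical-axis depth
    W=(ray*d[...,None])@T[:3,:3].T+T[:3,3]
    ray=ray@T[:3,:3].T
    return p,d,W,ray,T[:3,3]
def ground(ray,o,u,v,z):
    r=ray[int(round(v)),int(round(u))];return o+r*(z-o[2])/r[2]
E
python3 - <<'E'
from h import *
p,d,W,ray,o=wsnap();np.savez("w1.npz",d=d,W=W,ray=ray,o=o)
cv2.imwrite("pics/w1.png",p[:,:,::-1])
m=(W[...,2]>.035)&(W[...,2]<.0445)&(d>0)
rect(W[m][(abs(W[m][:,1]-.026)<.15)&(abs(W[m][:,0]-.53)<.12)],"top")
c=np.array([.531,.026]);Q=W[d>0];yb=Q[:,1]-c[1];xb=Q[:,0]-c[0]
L=Q[(abs(abs(yb)-.108)<.016)&(abs(xb)<.085)&(Q[:,2]>.03)&(Q[:,2]<.05)]
A=np.c_[L[:,:2]-c,np.ones(len(L))];print(np.linalg.lstsq(A,L[:,2],rcond=None)[0],len(L))
E
```

```text
top 20146 c [532.2  27. ] size [261.4 197.2] ang 88.42 z [37.8 39.9 41.8]
[0.00072743 0.01175216 0.03981318] 5780
```

View pics/w1.png

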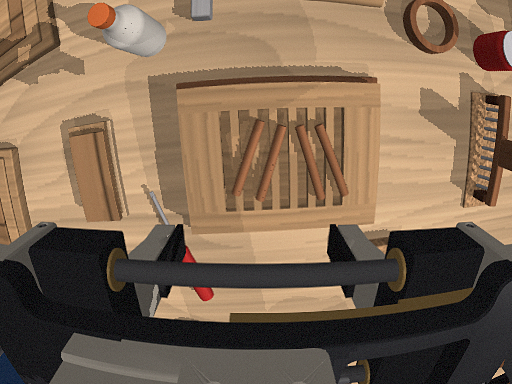

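The wrist view shows the board at (280,150) and the rake at (488,150), with everything undisturbed. The board measures 261 x 197 mm, which agrees with the given size. Its centre is (0.532, 0.027), yaw about -1.6°, slope about +0.012 (left end higher).

Call:
move_arm(commands=[[[0.3,0.35,4.9,0],[0.3,0.35,4.9,0],[0.3,0.35,4.9,0],[0.3,0.35,4.9,0],[0.3,0.35,4.9,0],[0.3,0.35,4.9,0],[0.3,0.35,4.9,0],[0.3,0.35,4.9,0]]])

```text
clock: 2.55
tool_pos: [0.5289, -0.331, 0.2262]
orientation: [-122.3, 90.0, 143.3]
force: [1.1, 0.3, 0.0]
opening: 0.0868
```

```bash
python3 - <<'E'
from h import *
p,d,W,ray,o=wsnap();np.savez("w2.npz",d=d,W=W)
cv2.imwrite("pics/w2.png",p[:,:,::-1])
Q=W[d>0];Q=Q[(abs(Q[:,0]-.53)<.12)&(abs(Q[:,1]+.33)<.06)]
def an(m):
    q=m[:,:2]-m[:,:2].mean(0);v=np.linalg.eigh(q.T@q)[1][:,1];return np.degrees(np.arctan(v[1]/v[0]))
h=Q[(Q[:,2]>.105)&(Q[:,2]<.116)];rect(h,"handle")
b=Q[(Q[:,2]>.0475)&(Q[:,2]<.0525)];rect(b,"bar");print(an(b))
go(.53,-.331,.069,-94.3)
E
```

```text
handle 1021 c [ 530.9 -332.6] size [23.4 43.6] ang 86.66 z [106.8 109.5 110.8]
bar 1364 c [ 531.1 -332.8] size [ 17.3 181. ] ang 85.78 z [48.1 49.6 50.9]
-4.450906330624031
shift cm [15.59  0.19 -0.62] len 15.6 jaw ang -94.57 spin rad -0.0046 tiltx [-0.0025 -0.0011 -1.    ]
```

View pics/w2.png

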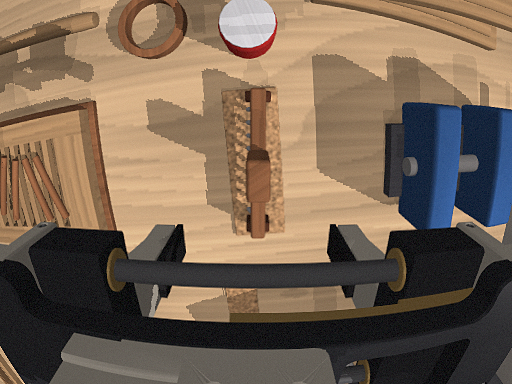

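The wrist view shows the rake upright on its pad at (258,165). It lies midway between the open fingers, and nothing is near them. Refined rake centre (0.531, -0.3327), yaw -4.4°, pad top about 6 mm.

```bash
python3 - <<'E'
from h import *
P,R,o=pose();print(P,o["force"]);go(.531,-.3326,.069,-94.4)
E
```

```text
[ 0.52805631 -0.3368229   0.22488027] [ 3.13552483 -4.24766635  1.29059354]
shift cm [15.59  0.3  -0.47] len 15.6 jaw ang -94.57 spin rad -0.0029 tiltx [-0.0025 -0.0011 -1.    ]
```

Call:
move_arm(commands=[[[0,0.2,0.15,0],[3.5,0,0,0],[3.5,0,0,0],[3.0,0,0,0],[2.0,0,0,0],[0,0,0,0]]])

```text
clock: 3.2
tool_pos: [0.5295, -0.3289, 0.1034]
orientation: [-107.6, 89.7, 158.0]
force: [-0.3, 0.3, -0.6]
opening: 0.0869
```

```bash
python3 - <<'E'
from h import *
P,R,o=pose();print(P,o["force"]);go(.531,-.3326,.069,-94.4)
E
```

```text
[ 0.52945975 -0.32893162  0.10340498] [-0.31359052  0.32738605 -0.63383678]
shift cm [3.44 0.2  0.36] len 3.46 jaw ang -94.37 spin rad 0.0005 tiltx [-0.0055  0.0022 -1.    ]
```

Call:
move_arm(commands=[[[1.5,0.1,0.2,0],[1.2,0.1,0.15,0],[0.7,0,0,0],[0,0,0,0],[0,0,0,0]]])

```text
clock: 3.7
tool_pos: [0.5331, -0.3346, 0.0728]
orientation: [36.0, 90.0, -58.4]
force: [0.1, 0.0, 0.8]
opening: 0.0868
```

```bash
python3 - <<'E'
from h import *
P,R,o=pose();print(P,o["force"]);go(.531,-.3326,.069,-94.4)
E
```

```text
[ 0.53310696 -0.3345537   0.07279259] [0.07309222 0.04745139 0.75532301]
shift cm [ 0.38 -0.23 -0.18] len 0.48 jaw ang -94.4 spin rad -0.0 tiltx [ 1.e-04 -2.e-04 -1.e+00]
```

Call:
move_arm(commands=[[[0.38,-0.22,-0.18,0],[0,0,0,0],[0,0,0,0]]])

```text
clock: 4.0
tool_pos: [0.5309, -0.3324, 0.069]
orientation: [78.5, 90.0, -15.9]
force: [1.4, 0.2, -0.4]
opening: 0.0873
```

Call:
move_arm(commands=[[[0,0,0,0],[0,0,0,0],[0,0,0,0],[0,0,0,0],[0,0,0,0],[0,0,0,0],[0,0,0,0],[0,0,0,0]]], jaw=1.5)

```text
clock: 4.8
tool_pos: [0.531, -0.3324, 0.0688]
orientation: [61.8, 90.0, -32.6]
force: [-0.0, 1.1, -0.3]
opening: 0.0284
```

```bash
python3 - <<'E'
from h import *
P,R,o=pose();print(P,o["force"],o["moment"],o["opening"]);go(.531,-.3326,.1,-92.0)
E
```

```text
[ 0.530952   -0.33243375  0.06878761] [-0.04074054  1.07234098 -0.25173174] [ 0.00844526 -0.03649582 -0.00873488] 0.028408361821327423
shift cm [-3.12  0.01  0.02] len 3.12 jaw ang -94.4 spin rad -0.0419 tiltx [ 0. -0. -1.]
```

Call:
move_arm(commands=[[[0,0,0,0],[0,0,0,0],[0,0,0,0],[0,0,0,0]]])

```text
clock: 5.2
tool_pos: [0.5309, -0.3325, 0.0687]
orientation: [67.9, 90.0, -26.5]
force: [0.1, -0.5, -0.7]
opening: 0.0238
```

Call:
move_arm(commands=[[[-0.4,0,0,0],[-0.8,0,0,0],[-1.5,0,0,0],[-2.0,0,0,0],[-2.0,0,0,0],[-1.3,0,0,0],[0,0,0,0],[0,0,0,0]]])

```text
clock: 6.0
tool_pos: [0.5307, -0.3322, 0.1485]
orientation: [176.2, 90.0, 81.8]
force: [-0.2, -0.0, -2.8]
opening: 0.0236
```

```bash
python3 - <<'E'
from h import *
P,R,o=pose();print(P,o["force"],o["moment"],o["opening"]);go(.529,-.085,.15,-91.6)
p,d,W,ray,oo=wsnap();cv2.imwrite("pics/w3.png",p[:,:,::-1])
E
```

```text
[ 0.53066202 -0.33218697  0.1484593 ] [-0.22234352 -0.01905515 -2.84167246] [ 0.00773238  0.04788318 -0.03961746] 0.023625621552892547
shift cm [ -0.14  -2.07 -24.63] len 24.72 jaw ang -94.42 spin rad -0.0492 tiltx [ 1.e-04  5.e-04 -1.e+00]
```

View pics/w3.png

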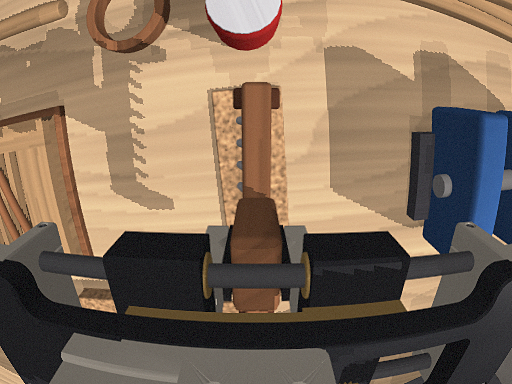

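The view shows the rake gripped centrally, bar at (257,140), clear of its pad. Weight reads 2.8 N, as it should for 250 g. Next, carry it above the start land.

Call:
move_arm(commands=[[[0,-0.19,-2.0,0],[0,-0.19,-3.5,-0.01],[0,-0.19,-4.0,-0.01],[0,-0.19,-4.0,-0.01],[0,-0.19,-4.0,-0.01],[0,-0.19,-3.5,-0.01],[0,-0.18,-2.5,0],[0,-0.16,-1.55,0]]])

```text
clock: 6.85
tool_pos: [0.5288, -0.0797, 0.1477]
orientation: [-88.0, 89.9, -179.4]
force: [-0.1, -0.9, -2.0]
opening: 0.0239
```

Call:
move_arm(commands=[[[1.5,0,0,0],[1.2,0,0,0],[0.6,0,0,0],[0,0,0,0],[0,0,0,0]]])

```text
clock: 7.35
tool_pos: [0.5295, -0.0821, 0.1156]
orientation: [-59.8, 90.0, -151.3]
force: [-0.4, -0.1, -2.2]
opening: 0.0237
```

```bash
python3 - <<'E'
from h import *
P,R,o=pose();print(P,o["force"],o["moment"]);go(.529,-.081,.104,-91.6)
p,d,W,ray,oo=wsnap();cv2.imwrite("pics/w4.png",p[:,:,::-1])
Q=W[d>0];Q=Q[(abs(Q[:,0]-.53)<.13)&(abs(Q[:,1]+.08)<.05)]
print("P z",P[2])
zb=P[2]-.0628+.044
b=Q[abs(Q[:,2]-zb)<.004];rect(b,"bar")
m=(W[...,2]>.034)&(W[...,2]<.046)&(d>0);B=W[m];B=B[(abs(B[:,0]-.532)<.12)&(abs(B[:,1]-.027)<.15)];rect(B,"board")
E
```

```text
[ 0.52954874 -0.08205533  0.11558353] [-0.38548445 -0.14913576 -2.19332021] [-0.01942726 -0.06428939 -0.01694217]
shift cm [ 1.16 -0.06 -0.1 ] len 1.16 jaw ang -91.57 spin rad 0.0005 tiltx [-6.e-04 -4.e-04 -1.e+00]
P z 0.11558352718828598
bar 3369 c [537.2 -81.2] size [ 18.8 167.4] ang 88.19 z [94.6 96.5 97.7]
board 22310 c [532.7  27.6] size [261.3 196.4] ang 88.52 z [37.4 39.6 41.6]
```

View pics/w4.png

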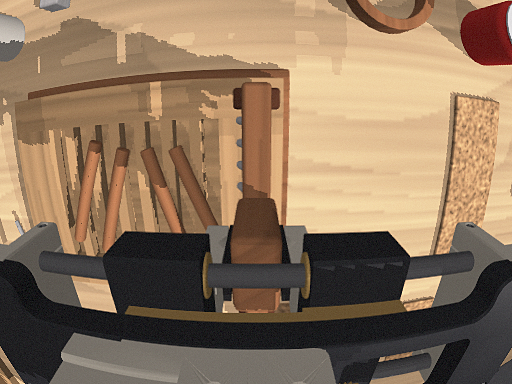

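The view shows the rake parallel over the right-hand land, bar at (257,140), with all dowels to its left at 80-215 px. The rake centre comes out at x = 0.529, as wanted. Next, feel for the board.

Call:
move_arm(commands=[[[0.6,0,0,0],[0.4,0,0,0],[0.2,0,0,0],[0,0,0,0],[0,0,0,0]]])

```text
clock: 7.9
tool_pos: [0.5296, -0.0816, 0.1038]
orientation: [1.1, 90.0, -90.4]
force: [0.7, 0.2, -2.6]
opening: 0.0236
```

Call:
move_arm(commands=[[[0.04,0,0,0],[0,0,0,0],[0.03,0,0,0],[0,0,0,0],[0,0,0,0]]])

```text
clock: 8.4
tool_pos: [0.5296, -0.0816, 0.1031]
orientation: [23.4, 90.0, -68.1]
force: [-0.8, -0.4, -2.8]
opening: 0.0243
```

Call:
move_arm(commands=[[[0.04,0,0,0],[0,0,0,0],[0,0,0,0]]])

```text
clock: 8.7
tool_pos: [0.5295, -0.0816, 0.1026]
orientation: [-97.7, 90.0, 170.7]
force: [0.4, -1.0, -2.7]
opening: 0.0239
```

Call:
move_arm(commands=[[[0.05,0,0,0],[0,0,0,0],[0,0,0,0]]])

```text
clock: 9.0
tool_pos: [0.5295, -0.0816, 0.1021]
orientation: [-55.2, 90.0, -146.8]
force: [-0.3, 0.7, -1.9]
opening: 0.0236
```

Call:
move_arm(commands=[[[0.04,0,0,0],[0,0,0,0],[0,0,0,0]]])

```text
clock: 9.3
tool_pos: [0.5295, -0.0816, 0.1017]
orientation: [-62.3, 90.0, -153.9]
force: [1.0, -0.2, -3.2]
opening: 0.0237
```

Call:
move_arm(commands=[[[0.04,0,0,0],[0,0,0,0],[0,0,0,0]]])

```text
clock: 9.6
tool_pos: [0.5296, -0.0816, 0.1015]
orientation: [73.1, 90.0, -18.4]
force: [-0.1, -0.5, -0.5]
opening: 0.0239
```

Call:
move_arm(commands=[[[0.03,0,0,0],[0,0,0,0],[0,0,0,0],[0,0,0,0]]])

```text
clock: 10.0
tool_pos: [0.5297, -0.0816, 0.1014]
orientation: [83.7, 90.0, -7.8]
force: [-1.2, 0.3, 5.8]
opening: 0.0237
```

Contact at TCP z of about 0.1017, which agrees with the camera estimate of 0.1013. It now bears at about 8 N. I'll ease off slightly and start combing, following the +0.012 slope.

Call:
move_arm(commands=[[[-0.01,0,0,0],[-0.002,0,-0.2,0],[-0.003,0,-0.25,0],[-0.003,0,-0.25,0],[-0.003,0,-0.25,0],[-0.003,0,-0.25,0],[-0.003,0,-0.25,0],[0,0,0,0]]])

```text
clock: 10.8
tool_pos: [0.5303, -0.0668, 0.1016]
orientation: [76.2, 90.0, -15.3]
force: [-0.6, -3.1, 6.3]
opening: 0.024
```

```bash
python3 - <<'E'
from h import *
P,R,o=pose();print(P,o["force"],o["moment"]);go(.535,.135,.104,-91.6)
E
```

```text
[ 0.5302757  -0.06680905  0.10161706] [-0.60411449 -3.11674547  6.30599317] [-1.33276941  0.27953176  0.04676529]
shift cm [ -0.24  -0.06 -20.19] len 20.19 jaw ang -91.51 spin rad 0.0016 tiltx [ 6.e-04 -2.e-04 -1.e+00]
```

Call:
move_arm(commands=[[[-0.012,0,-0.25,0],[-0.003,0,-0.25,0],[-0.003,0,-0.25,0],[-0.003,0,-0.25,0],[-0.003,0,-0.25,0],[-0.003,0,-0.25,0],[-0.003,0,-0.25,0],[-0.003,0,-0.25,0]]])

```text
clock: 11.6
tool_pos: [0.5307, -0.047, 0.1019]
orientation: [48.6, 90.0, -43.0]
force: [-0.2, -5.3, 4.6]
opening: 0.0238
```

Call:
move_arm(commands=[[[-0.005,0,-0.25,0],[-0.003,0,-0.25,0],[-0.003,0,-0.25,0],[-0.003,0,-0.25,0],[-0.003,0,-0.25,0],[-0.003,0,-0.25,0],[-0.003,0,-0.25,0],[-0.003,0,-0.25,0]]])

```text
clock: 12.4
tool_pos: [0.5312, -0.027, 0.1021]
orientation: [34.9, 90.0, -56.6]
force: [-0.1, -4.5, 5.4]
opening: 0.0238
```

```bash
python3 - <<'E'
from h import *
P,R,o=pose();print(P,o["force"],o["moment"]);go(.535,.135,.104,-91.6)
p,d,W,ray,oo=wsnap();cv2.imwrite("pics/w5.png",p[:,:,::-1])
E
```

```text
[ 0.53115575 -0.02704228  0.10213437] [-0.14288344 -4.521602    5.41975703] [-2.04532381  0.06993653  0.05741763]
shift cm [ -0.19  -0.05 -16.21] len 16.21 jaw ang -91.52 spin rad 0.0014 tiltx [ 3.e-04 -4.e-04 -1.e+00]
```

View pics/w5.png

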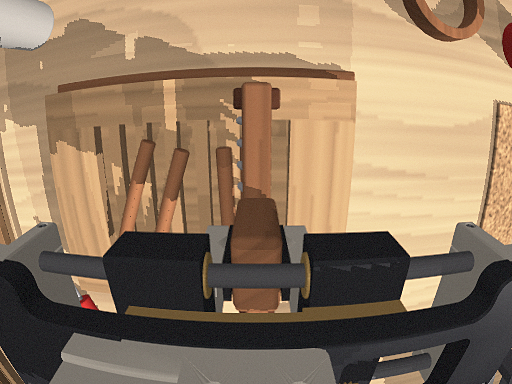

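Mid-comb view: two dowels are still askew at (135,190) and (170,190). One is nearly straight at (225,185), and one is hidden under or behind the bar. The rake is parallel to the grooves and its feet are on the rails. Continue combing.

Call:
move_arm(commands=[[[-0.008,0,-0.25,0],[-0.003,0,-0.25,0],[-0.003,0,-0.25,0],[-0.003,0,-0.25,0],[-0.003,0,-0.25,0],[-0.003,0,-0.25,0],[-0.003,0,-0.25,0],[-0.003,0,-0.25,0]]])

```text
clock: 13.25
tool_pos: [0.5316, -0.007, 0.1024]
orientation: [12.7, 90.0, -78.8]
force: [-0.5, -4.7, 4.9]
opening: 0.0238
```

Call:
move_arm(commands=[[[-0.006,0,-0.25,0],[-0.003,0,-0.25,0],[-0.003,0,-0.25,0],[-0.003,0,-0.25,0],[-0.003,0,-0.25,0],[-0.003,0,-0.25,0],[-0.003,0,-0.25,0],[-0.003,0,-0.25,0]]])

```text
clock: 14.05
tool_pos: [0.5321, 0.0129, 0.1026]
orientation: [0.3, 90.0, -91.2]
force: [0.2, -5.6, 6.2]
opening: 0.024
```

Call:
move_arm(commands=[[[-0.013,0,-0.25,0],[-0.003,0,-0.25,0],[-0.003,0,-0.25,0],[-0.003,0,-0.25,0],[-0.003,0,-0.25,0],[-0.003,0,-0.25,0],[-0.003,0,-0.25,0],[-0.003,0,-0.25,0]]])

```text
clock: 14.85
tool_pos: [0.5325, 0.0329, 0.1029]
orientation: [-20.1, 90.0, -111.7]
force: [-0.1, -4.5, 6.2]
opening: 0.024
```

Call:
move_arm(commands=[[[-0.006,0,-0.25,0],[-0.003,0,-0.25,0],[-0.003,0,-0.25,0],[-0.003,0,-0.25,0],[-0.003,0,-0.25,0],[-0.003,0,-0.25,0],[-0.003,0,-0.25,0],[-0.003,0,-0.25,0]]])

```text
clock: 15.65
tool_pos: [0.533, 0.0529, 0.1032]
orientation: [-28.4, 90.0, -120.0]
force: [-0.5, -4.0, 5.4]
opening: 0.0235
```

```bash
python3 - <<'E'
from h import *
P,R,o=pose();print(P,o["force"],o["moment"]);go(.535,.135,.104,-91.6)
p,d,W,ray,oo=wsnap();cv2.imwrite("pics/w6.png",p[:,:,::-1])
E
```

```text
[0.53304203 0.05293043 0.10315461] [-0.51117837 -4.04355119  5.42060688] [-2.03464756  0.02930727 -0.02978724]
shift cm [-0.09 -0.02 -8.21] len 8.21 jaw ang -91.53 spin rad 0.0012 tiltx [-2.e-04 -4.e-04 -1.e+00]
```

View pics/w6.png

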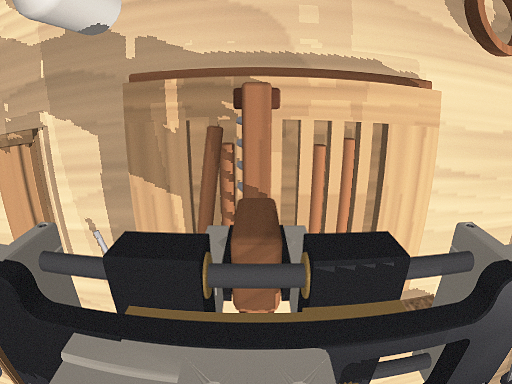

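The view shows two dowels combed into grooves behind the rake at (318,190) and (347,185). Ahead, one is at (228,185), apparently in its groove, and one is still on top at (210,180), slightly askew, with an empty groove to its left. Continue, a little slower.

Call:
move_arm(commands=[[[-0.007,0,-0.2,0],[-0.002,0,-0.2,0],[-0.003,0,-0.2,0],[-0.002,0,-0.2,0],[-0.003,0,-0.2,0],[-0.002,0,-0.2,0],[-0.003,0,-0.2,0],[-0.002,0,-0.2,0]]])

```text
clock: 16.5
tool_pos: [0.5334, 0.0689, 0.1033]
orientation: [-40.8, 90.0, -132.4]
force: [-0.9, -4.1, 5.0]
opening: 0.0238
```

Call:
move_arm(commands=[[[-0.005,0,-0.2,0],[-0.002,0,-0.2,0],[-0.003,0,-0.2,0],[-0.002,0,-0.2,0],[-0.003,0,-0.2,0],[-0.002,0,-0.2,0],[-0.003,0,-0.2,0],[-0.002,0,-0.2,0]]])

```text
clock: 17.3
tool_pos: [0.5338, 0.0849, 0.1036]
orientation: [-43.2, 90.0, -134.8]
force: [-0.4, -4.2, 5.7]
opening: 0.024
```

```bash
python3 - <<'E'
from h import *
P,R,o=pose();print(P,o["force"],o["moment"]);go(.535,.135,.104,-91.6)
p,d,W,ray,oo=wsnap();cv2.imwrite("pics/w7.png",p[:,:,::-1])
E
```

```text
[0.53376988 0.08486039 0.10356398] [-0.43434802 -4.24352045  5.69905705] [-2.01208383  0.02377242  0.01072477]
shift cm [-0.05 -0.01 -5.02] len 5.02 jaw ang -91.54 spin rad 0.0011 tiltx [-4.e-04 -4.e-04 -1.e+00]
```

View pics/w7.png

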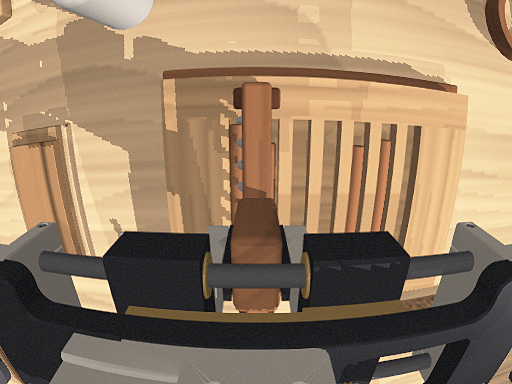

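Two dowels are in grooves behind the rake at (357,190) and (385,185). One is just visible behind the bar at (273,175), and the last lies parallel at (237,165) in the leftmost groove. Comb on to the left land.

Call:
move_arm(commands=[[[-0.009,0,-0.25,0],[-0.003,0,-0.25,0],[-0.003,0,-0.25,0],[-0.003,0,-0.25,0],[-0.003,0,-0.25,0],[-0.003,0,-0.25,0],[-0.003,0,-0.25,0],[-0.003,0,-0.25,0]]])

```text
clock: 18.15
tool_pos: [0.5343, 0.1049, 0.1038]
orientation: [-46.8, 90.0, -138.3]
force: [-0.4, -4.5, 5.0]
opening: 0.0239
```

Call:
move_arm(commands=[[[-0.005,0,-0.35,0],[-0.004,0,-0.35,0],[-0.004,0,-0.35,0],[-0.004,0,-0.35,0],[-0.004,0,-0.35,0],[-0.004,0,-0.35,0],[-0.004,0,-0.35,0],[-0.003,0,-0.3,0]]])

```text
clock: 18.95
tool_pos: [0.535, 0.1324, 0.1042]
orientation: [-44.5, 90.0, -136.0]
force: [0.5, -5.6, 6.2]
opening: 0.0239
```

Call:
move_arm(commands=[[[0,0,0,0],[0,0,0,0],[0,0,0,0],[0,0,0,0]]])

```text
clock: 19.35
tool_pos: [0.5351, 0.1327, 0.1042]
orientation: [-134.7, 90.0, 133.8]
force: [-0.4, -2.9, 5.5]
opening: 0.0235
```

```bash
python3 - <<'E'
from h import *
P,R,o=pose();print(P,o["force"],o["moment"]);go(.535,.135,.104,-91.6)
p,d,W,ray,oo=wsnap();cv2.imwrite("pics/w8.png",p[:,:,::-1])
p2,d2=snapshot("top");np.save("top8.npy",d2)
i=cv2.resize(p2[135:260,170:320],None,fx=5,fy=5,interpolation=cv2.INTER_CUBIC);cv2.imwrite("pics/top8.png",i[:,:,::-1])
E
```

```text
[0.53505325 0.13271277 0.10415165] [-0.44407091 -2.85194721  5.50015921] [-1.24401977  0.19230831  0.02225196]
shift cm [ 0.02 -0.01 -0.23] len 0.23 jaw ang -91.53 spin rad 0.0012 tiltx [-2.e-04  2.e-04 -1.e+00]
```

View pics/w8.png

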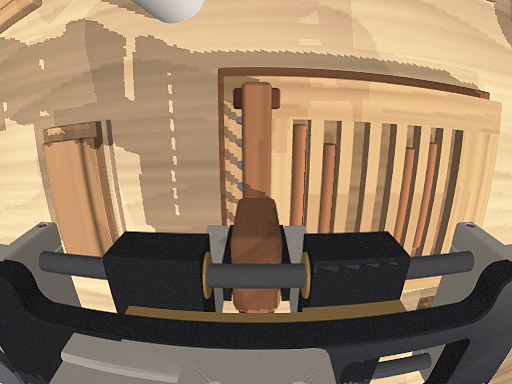

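All four dowels lie straight in grooves at (300,180), (328,185), (408,190) and (432,185), with the rake on the left land. I'll check the numbers before lifting.

```bash
cat > chk.py <<'E'
from h import *
c=np.array([.532,.027]);a=np.radians(-1.58);Rb=np.array([[np.cos(a),np.sin(a)],[-np.sin(a),np.cos(a)]])
def chk():
    p,d,W,ray,oo=wsnap();hsv=cv2.cvtColor(p,cv2.COLOR_RGB2HSV)
    q=(W[...,:2]-c)@Rb.T;z=W[...,2]
    m=((abs(q[...,0])<.075)&(abs(q[...,1])<.085)&(d>0)&(hsv[...,1]>120)&(z>.032)&(z<.06)).astype(np.uint8)
    n,l,st,_=cv2.connectedComponentsWithStats(cv2.morphologyEx(m,cv2.MORPH_OPEN,np.ones((3,3))))
    for i in range(1,n):
        if st[i,4]>150:
            P=q[l==i];w=P-P.mean(0);v=np.linalg.eigh(w.T@w)[1][:,1]
            print(st[i,4],"x",np.round(np.percentile(P[:,0],[1,99])*1000),"y",np.round(np.median(P[:,1])*1000,1),"top z",np.round(np.median(z[l==i])*1000,1),"ang",round(np.degrees(np.arctan(v[1]/v[0])),1))
    return p
E
python3 -c "
from chk import *
chk();go(.535,.133,.155)"
```

```text
1360 x [-19.  62.] y 73.6 top z 39.6 ang 0.0
1084 x [-27.  48.] y 49.8 top z 39.4 ang 0.1
785 x [-45.  52.] y -45.6 top z 38.4 ang 0.1
801 x [-37.  46.] y -21.9 top z 38.6 ang -0.0
shift cm [-5.09 -0.01 -0.03] len 5.09 jaw ang -91.53 spin rad None tiltx [-2.e-04  3.e-04 -1.e+00]
```

All four are in grooves: tops at 39 mm (centres at about 33), angles about 0, within 15 mm of mid-groove. Lift and return the rake.

Call:
move_arm(commands=[[[-0.3,0,0,0],[-0.8,0,0,0],[-1.5,0,0,0],[-1.5,0,0,0],[-1.0,0,0,0],[-0.3,0,0,0]]])

```text
clock: 20.1
tool_pos: [0.5357, 0.133, 0.1594]
orientation: [132.5, 89.9, 41.0]
force: [-0.2, 0.2, -3.3]
opening: 0.0239
```

Call:
move_arm(commands=[[[0,0,2.0,0],[0,0,3.5,0],[0,0,4.0,0],[0,0,4.0,0],[0,0.1,4.0,0],[0,0.1,4.0,0],[0,0.1,3.5,0],[0,0,3.0,0]]])

```text
clock: 20.9
tool_pos: [0.5302, -0.1492, 0.1576]
orientation: [-111.2, 89.9, 157.3]
force: [0.3, 0.1, -3.3]
opening: 0.024
```

Call:
move_arm(commands=[[[0,0,3.5,0],[0,0,3.5,0],[0,0,3.5,0],[0,0,3.0,0],[0,0,2.5,0],[0,0,1.5,0],[0,0,0.7,0],[0,0,0,0]]])

```text
clock: 21.7
tool_pos: [0.5257, -0.3297, 0.1576]
orientation: [-119.8, 90.0, 148.6]
force: [0.4, -0.5, -2.5]
opening: 0.0238
```

```bash
python3 - <<'E'
from h import *
P,R,o=pose();print(P,o["force"],o["clock"])
p,d,W,ray,oo=wsnap();cv2.imwrite("pics/w9.png",p[:,:,::-1])
m=(d>0)&(W[...,2]>.0045)&(W[...,2]<.008)&(abs(W[...,0]-.524)<.13)&(abs(W[...,1]+.328)<.06)
rect(W[m],"pad");print(np.percentile(W[m],[1,99],axis=0))
go(.526,-.329,.078,-91)
E
```

```text
[ 0.52566979 -0.32973972  0.15764025] [ 0.38566359 -0.5492868  -2.51093651] 21.7
pad 4049 c [ 542.8 -328.1] size [ 70.  161.7] ang 89.64 z [4.8 5.8 7. ]
[[ 0.46906212 -0.36229193  0.00456603]
 [ 0.62172549 -0.29426976  0.00743224]]
shift cm [ 7.98  0.03 -0.01] len 7.98 jaw ang -91.56 spin rad -0.0097 tiltx [-5.e-04  5.e-04 -1.e+00]
```

View pics/w9.png

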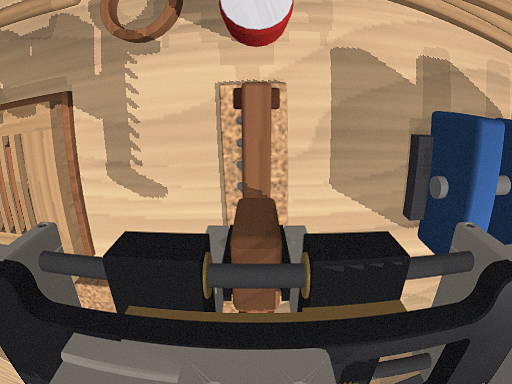

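The view shows the rake centred over its pad at (255,150). Pad centre comes out at (0.5235, -0.328), matching the first estimate.

Call:
move_arm(commands=[[[1.5,0,0,0],[2.0,0,0,0],[2.0,0,0,0],[1.5,0,0,0],[0.8,0,0,0],[0.5,0,0,0],[0.2,0,0,0],[0,0,0,0]]])

```text
clock: 22.55
tool_pos: [0.5263, -0.3294, 0.0736]
orientation: [69.6, 90.0, -21.9]
force: [0.8, 0.4, -3.0]
opening: 0.0239
```

Call:
move_arm(commands=[[[0.15,0,0,0],[0,0,0,0],[0.05,0,0,0],[0,0,0,0],[0,0,0,0]]])

```text
clock: 23.05
tool_pos: [0.5259, -0.3296, 0.0713]
orientation: [72.5, 90.0, -19.0]
force: [-0.4, -1.1, -3.0]
opening: 0.0239
```

Call:
move_arm(commands=[[[0.12,0,0,0],[0,0,0,0],[0.06,0,0,0],[0,0,0,0],[0,0,0,0]]])

```text
clock: 23.55
tool_pos: [0.5259, -0.3295, 0.0693]
orientation: [-91.7, 90.0, 176.8]
force: [0.3, 0.1, -2.2]
opening: 0.0241
```

Call:
move_arm(commands=[[[0.04,0,0,0],[0,0,0,0],[0,0,0,0]]])

```text
clock: 23.85
tool_pos: [0.5259, -0.3295, 0.069]
orientation: [-85.2, 90.0, -176.7]
force: [0.6, -0.1, -2.4]
opening: 0.024
```

Call:
move_arm(commands=[[[0.03,0,0,0],[0,0,0,0],[0,0,0,0]]])

```text
clock: 24.15
tool_pos: [0.526, -0.3296, 0.0688]
orientation: [55.0, 90.0, -36.5]
force: [0.3, -0.7, -2.4]
opening: 0.0239
```

Call:
move_arm(commands=[[[0.02,0,0,0],[0,0,0,0],[0,0,0,0]]])

```text
clock: 24.45
tool_pos: [0.526, -0.3296, 0.0687]
orientation: [57.5, 90.0, -34.0]
force: [-1.1, 0.4, 1.2]
opening: 0.0237
```

Contact felt at about 4 N. Open the jaws.

Call:
move_arm(commands=[[[0,0,0,0],[0,0,0,0],[0,0,0,0],[0,0,0,0],[0,0,0,0],[0,0,0,0],[0,0,0,0],[0,0,0,0]]], jaw=8.7)

```text
clock: 25.25
tool_pos: [0.5259, -0.3296, 0.0685]
orientation: [-97.8, 90.0, 170.6]
force: [0.4, -0.1, -0.4]
opening: 0.0823
```

Call:
move_arm(commands=[[[0,0,0,0],[0,0,0,0],[-0.5,0,0,0],[-1.5,0,0,0],[-2,0,0,0],[-2.5,0,0,0],[-2.5,0,0,0],[-2,0,0,0]]])

```text
clock: 26.05
tool_pos: [0.5262, -0.3297, 0.1806]
orientation: [65.3, 89.9, -26.3]
force: [-0.2, -0.7, 0.0]
opening: 0.0869
```

Call:
move_arm(commands=[[[-2,0,0,0],[-2,0,0,0],[0,0,0,0],[0,0,0,0]]])

```text
clock: 26.45
tool_pos: [0.526, -0.3295, 0.2191]
orientation: [86.2, 89.9, -5.4]
force: [-0.4, 0.4, -0.7]
opening: 0.0869
```

```bash
python3 - <<'E'
from chk import *
P,R,o=pose();print(P,o["opening"],o["force"],o["clock"])
p,d,W,ray,oo=wsnap()
p2,d2=snapshot("top");W2=cloud("top",d2)
for nm,Z in(("wrist",W[d>0]),("top",W2.reshape(-1,3))):
    Q=Z[(abs(Z[:,0]-.526)<.12)&(abs(Z[:,1]+.33)<.06)]
    rect(Q[(Q[:,2]>.105)&(Q[:,2]<.116)],nm+" handle");rect(Q[(Q[:,2]>.0475)&(Q[:,2]<.0525)],nm+" bar")
B=W2.reshape(-1,3);q=(B[:,:2]-c)@Rb.T;k=(abs(q[:,0])<.06)&(abs(q[:,1])<.12);print("board z max pct",np.percentile(B[k,2],[50,99,100]))
cv2.imwrite("pics/end.png",cv2.resize(p2[120:330,150:450],None,fx=2.6,fy=2.6,interpolation=cv2.INTER_CUBIC)[:,:,::-1])
E
```

```text
[ 0.52598827 -0.32948759  0.21907522] 0.08691886631317285 [-0.44670455  0.42083351 -0.68867575] 26.45
wrist handle 1077 c [ 525.8 -329.6] size [23.8 44. ] ang 89.26 z [106.8 109.5 110.7]
wrist bar 1383 c [ 525.7 -329.5] size [ 16.5 182. ] ang 88.36 z [48.2 49.6 50.9]Traceback (most recent call last):
  File "<stdin>", line 7, in <module>
  File "h.py", line 9, in rect
    print(nm,len(P),"c",np.round(r[0],1),"size",np.round(r[1],1),"ang",round(r[2],2),"z",np.round(np.percentile(P[:,2]*1000,[5,50,95]),1))
                                                                                                  ~~~~~~~~~~~~~^^^^^^^^^^^^^^^^^^^^^^^
    return _quantile_unchecked(
        a, q, axis, out, overwrite_input, method, keepdims, weights)
    return _ureduce(a,
                    func=_quantile_ureduce_func,
    ...<5 lines>...
                    overwrite_input=overwrite_input,
                    method=method)
    r = func(a, **kwargs)
    result = _quantile(arr,
                       quantiles=q,
    ...<2 lines>...
                       out=out,
                       weights=wgt)
    slices_having_nans = np.isnan(arr[-1, ...])
                                  ~~~^^^^^^^^^
IndexError: index -1 is out of bounds for axis 0 with size 0
```

```bash
python3 - <<'E'
from chk import *
p2,d2=snapshot("top");W2=cloud("top",d2);hsv=cv2.cvtColor(p2,cv2.COLOR_RGB2HSV)
q=(W2[...,:2]-c)@Rb.T;z=W2[...,2];k=(abs(q[...,0])<.06)&(abs(q[...,1])<.12)
print("board z",np.percentile(z[k],[50,99,100]))
for y in(-48,-24,48,72):
    m=k&(abs(q[...,1]*1000-y)<5);s=hsv[...,1]
    print(y,[ (round(float(np.median(z[mm]))*1000,1),int(np.median(s[mm]))) for mm in (m&(abs(q[...,0]-x)<.01) for x in(-.03,0,.03))])
print(get_obs()["force"])
E
```

```text
board z [0.04160481 0.68721794 0.69470906]
-48 [(39.8, 150), (38.9, 148), (38.2, 148)]
-24 [(39.5, 151), (40.5, 147), (38.0, 147)]
48 [(40.3, 146), (40.4, 147), (39.7, 144)]
72 [(39.1, 142), (40.5, 146), (40.7, 144)]
[-0.1748752   0.16737699  0.17223541]
```

```bash
python3 -c "
from plant import *
print(close_job())"
```

```text
the job is handed in; nothing more can be done
None
```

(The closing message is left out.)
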